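# Line up hatch covers for inspection and swing the lamp over them

## Task

Slide the three loose black hatch covers, flat on the table, into one tight, even row in the L-shaped dark steel stop: side by side without gaps, each with a short end flush against the long rail, the first hard against the short end block. Then swing the inspection lamp over so that its head is centred above the middle cover. Do not lift or tip the covers, and leave the other things on the table where they are.

Things in the scene. Friction and masses are not known exactly. Their poses are not given: they have to be found in the camera images.
- cover0: loose black plastic hatch cover, a flat slab 104 mm along its x, 84 mm along its y, 22 mm high plus a 4 mm raised grey panel (78 x 60 mm) on top; about 0.3 kg, the three are identical, the same either way round; origin at the centre of the underside, z up
- cover1: loose black plastic hatch cover, a flat slab 104 mm along its x, 84 mm along its y, 22 mm high plus a 4 mm raised grey panel (78 x 60 mm) on top; about 0.3 kg, the three are identical, the same either way round; origin at the centre of the underside, z up
- cover2: loose black plastic hatch cover, a flat slab 104 mm along its x, 84 mm along its y, 22 mm high plus a 4 mm raised grey panel (78 x 60 mm) on top; about 0.3 kg, the three are identical, the same either way round; origin at the centre of the underside, z up
- stop: fixed L-shaped dark steel stop, 24 mm high. Origin on the table at its inside corner. Rail: face is the plane x = 0, 20 mm thick (on +x), from y = -20 to +440 mm. End block: face is the plane y = 0, 20 mm thick (on -y), from the rail to x = -80 mm. The row lies on its -x, +y side, growing along +y from the block
- row_mid (a point): point 26 mm above the table over the middle of the place where the finished row belongs (middle cover's centre): x = -52, y = 126 mm in the stop's frame
- lamp_arm (a joint): angle (rad) of the inspection lamp's level boom about its upright post; 0 = boom parallel to the stop's -x axis, grows clockwise seen from above, towards the row; range -0.6 to 1.9, stiff enough to stay where it is left (about 3 N at 0.19 m from the hinge)
- lamp_hinge (a point): on the hinge axis at the height of the boom's middle, about 189 mm above the table. The boom is an aluminium bar 18 mm wide, 22 mm high, from the post to the head. The post is 26 mm across, on a 90 mm square foot 12 mm high, at x = 30, y = -130 mm in the stop's frame
- lamp_head (a point): centre of the underside of the round white lamp head (110 mm across, 44 mm high, underside 156 mm and top 200 mm above the table), 269 mm from the hinge axis
- tape: bystander: paper-coloured tape roll lying flat, 90 mm across, 22 mm high; origin centre of underside
- screwdriver: bystander: screwdriver 190 mm long lying behind the rail; origin near its middle
- carton: bystander: closed cardboard carton 100 x 70 x 45 mm; origin centre of underside
- handset: bystander: black hand controller 85 x 150 x 26 mm with two short sticks (43 mm high in all); origin centre of underside
- bin: bystander: open blue bin 200 x 140 x 75 mm; origin centre of underside
Not all that is in view belongs to the job. Leave any orange look-alike of the cover2 alone.

How it is judged:
By the outcome, as a careful person would: the job done as asked, in the order asked, and still so for the second after the job is handed in, with the robot touching nothing.
It also fails if it takes over 69 s, if anything falls off the work surface, if the arm or the gripper's body presses on something with over 40 N, if the wrist force passes 120 N, or if a joint passes its speed limit or range.

## Robot

A 6-joint arm with a two-finger parallel gripper is mounted at the origin on the work surface. World frame = base frame: x ahead of the robot, y to its left, z up, the work surface at z = 0. Lengths are in mm, angles in rad, forces in N, time in s.
With the tool pointing down it reaches from about 350 to 775 mm from the base axis. Payload 7.3 kg.
Tool frame: the origin (TCP) lies on the front face of the gripper's body, between the roots of the fingers; the fingertips stand 66 mm ahead of it and the grasp point (between the pads) lies 47 mm ahead of it (bot.tip_extent is the distance from the TCP to the fingertips, in mm); z points along the fingers, y is the line along which they close (so a half turn about z gives the same grasp; the last joint's range is limited). The gripper opens to 92 mm and grips with 3 to 60 N. Pads are 19 mm wide; open, the fingers measure 130 mm over their backs; the gripper's body (75 mm by 190 mm) begins 47 mm behind the grasp point.
Start: joints at [-0.146, 0.342, 1.524, -0, 1.275, -0.146], TCP at [525.013, 0.02, 292.241] pointing down, gripper open.
Joint ranges: [-2.53, 2.53], [-0.77, 2.02], [0.04, 2.7], [-1, 4.14], [0.28, 2.66], [-3.11, 3.11]. Speed limits (rad/s): [2.57, 2.57, 3.14, 3.14, 3.14, 3.14].

## Interface

Orientations are given as [roll, pitch, yaw] about the fixed x, y, z axes, in that order (R = Rz(yaw) Ry(pitch) Rx(roll)).
In Python, from plant import readout, viewer, order, bot gives the robot as it stands.
- The arm moves only by the shell command python3 -m creep 'ROWS'. ROWS is text: rows parted by semicolons, each of 7 numbers parted by spaces: the shift along the world's x, y, z in m, then the turn, a rotation vector about the world's x, y, z in rad, then the opening in per cent of the stroke, from 0 (shut) to 100 (fully open). A call has 1 to 8 rows; each row shifts and turns the commanded pose from where the row before left it; what a row does not reach is not made up. A row lasts 1/12 s, in which the tool goes at most 41.7 mm and 7.16 degrees, less where a joint would pass 70% of its speed; a pose out of reach is approached as far as the arm can. A call is refused whole if a number of a shift passes 0.0417 or a number of a turn 0.125, either way. A call with a gripper value outside its range is refused whole. The fingers move at their own pace and stop on an object; the grip force is fixed at half the most. Time passes only in rows, so rows that do not move let the fingers close. It gives the time, the measured TCP pose, the force, the opening and the grip force at its end, in the units of the state.
- readout.get_obs(): the state, without advancing time (a new reading comes with each control period).
- viewer.capture(name): name is "scene" or "side" or "wrist"; returns the picture (400x640x3 uint8, red, green, blue); there is no depth.
- viewer.camera_info(name): a dict with "fx", "fy", "cx", "cy" (pixels), "D" ([k1, k2, p1, p2, k3] as OpenCV has them; the pictures are not rectified), "origin" and "rotation" of the camera in the world. Camera axes: x right, y up, looking along -z (the intrinsics and any distortion apply to the point x, -y, -z); pixel columns grow to the right and rows downward; lengths in mm; the calibration is good to about 2 mm. A picture is of the moment at which its call begins: read the wrist's pose just before it. camera_info takes no time and is no camera call; for the wrist camera it gives the pose at the moment of the call.
- order.close_job(): hands the job in; it is judged then, once.
The state is a dict: "time": time; "joint_positions": joint angles; "dq": joint speeds; "tau": joint torques, N m; "tool_pos": TCP position; "tcp_rot": TCP orientation; "contact_force": force on the tool from outside, world axes, zero at the start; "moment": the same for the moment, N m; "grip_width": finger opening in mm; "finger_force": force on a finger pad.
Only numpy, scipy, OpenCV 4.12 (cv2) and the standard library are available. Lean on these libraries where they do the work, as an engineer would, in place of code of your own. Each camera call takes 0.05 s, during which the arm holds its last target. There are 200 camera calls.

## Working session

There is one attempt and no reset: what is moved stays moved. The work goes in short steps, Python scripts to look and compute and a shell command to move; the robot and the scene stay as the last step left them, time stands still between calls to the robot, and variables do not carry over. Pictures are saved under pics/ and viewed, at most 10 in all, crops included, and the job is handed in when it is done.

```bash
ls; mkdir -p pics; cat > h.py <<'E'
import numpy as np, cv2
from plant import readout, viewer, order, bot
def pix2w(name,px,z,info=None):
    i=info or viewer.camera_info(name)
    K=np.array([[i['fx'],0,i['cx']],[0,i['fy'],i['cy']],[0,0,1]],float)
    u=cv2.undistortPoints(np.array(px,float).reshape(-1,1,2),K,np.array(i['D'],float)).reshape(-1,2)
    R=np.array(i['rotation'],float); o=np.array(i['origin'],float)
    d=np.c_[u[:,0],-u[:,1],-np.ones(len(u))]@R.T
    z=np.broadcast_to(z,len(u))
    return o+d*((z-o[2])/d[:,2])[:,None]
def w2pix(name,P,info=None):
    i=info or viewer.camera_info(name)
    K=np.array([[i['fx'],0,i['cx']],[0,i['fy'],i['cy']],[0,0,1]],float)
    q=(np.array(P,float)-np.array(i['origin']))@np.array(i['rotation'])
    q=q*[1,-1,-1]
    return cv2.projectPoints(q,np.zeros(3),np.zeros(3),K,np.array(i['D'],float))[0].reshape(-1,2)
def snap(name,fn,crop=None,scale=1):
    im=viewer.capture(name)[:,:,::-1].copy(); cv2.imwrite('pics/raw_'+fn,im)
    if crop: a,b,c,d=crop; im=im[b:d,a:c]
    if scale!=1: im=cv2.resize(im,None,fx=scale,fy=scale,interpolation=cv2.INTER_CUBIC)
    cv2.imwrite('pics/'+fn,im)
E
python3 - <<'E'
from h import *
print(readout.get_obs())
for n in ("scene","side","wrist"):
    print(n,viewer.camera_info(n))
snap("scene","s0.png",None,1.25); snap("side","d0.png",None,1.25)
E
```

```text
pics
{'time': 0.0, 'joint_positions': array([-1.46023420e-01,  3.42716730e-01,  1.52502171e+00,  2.80337387e-05,
        1.27537376e+00, -1.46008338e-01]), 'dq': array([ 0.00086431,  0.00046804, -0.00043024, -0.00139515,  0.00069104,
        0.00126528]), 'tau': array([ 7.61924657e-04, -4.31245601e+01, -2.44219762e+01,  7.17750052e-02,
        5.59406646e-02, -1.04314388e-04]), 'tool_pos': array([5.24697508e+02, 6.12978295e-02, 2.91546353e+02]), 'tcp_rot': array([-3.14009318e+00, -2.47600127e-04,  1.57077288e+00]), 'contact_force': array([-0.02261679, -0.6855404 , -0.01429733]), 'moment': array([0.01556054, 0.02325087, 0.01017951]), 'finger_force': 0.0, 'grip_width': 91.8807097900859}
scene {'fx': 398.884283023158, 'fy': 398.884283023158, 'cx': 318.2259484589528, 'cy': 197.4292868693949, 'D': array([-0.03534222,  0.        ,  0.        ,  0.        ,  0.        ]), 'origin': array([ 990.43434543, -371.28408168, 1135.50632077]), 'rotation': array([0.52061604, 0.00460627, 1.02925922])}
side {'fx': 505.622517434704, 'fy': 505.622517434704, 'cx': 327.47804155465855, 'cy': 191.88428089603372, 'D': array([-0.14861504,  0.        ,  0.        ,  0.        ,  0.        ]), 'origin': array([ -30.58218676, 1272.62964207, 1028.22498787]), 'rotation': array([ 1.02673634, -0.02516639, -2.76097039])}
wrist {'fx': 294.91328474182524, 'fy': 294.91328474182524, 'cx': 322.97509022112337, 'cy': 201.94514123593194, 'D': array([0.00667681, 0.        , 0.        , 0.        , 0.        ]), 'origin': array([525.26171515,  76.97994372, 383.49029597]), 'rotation': array([-2.88803767e-01,  1.04689782e-03, -8.32766651e-05])}
```

View pics/s0.png

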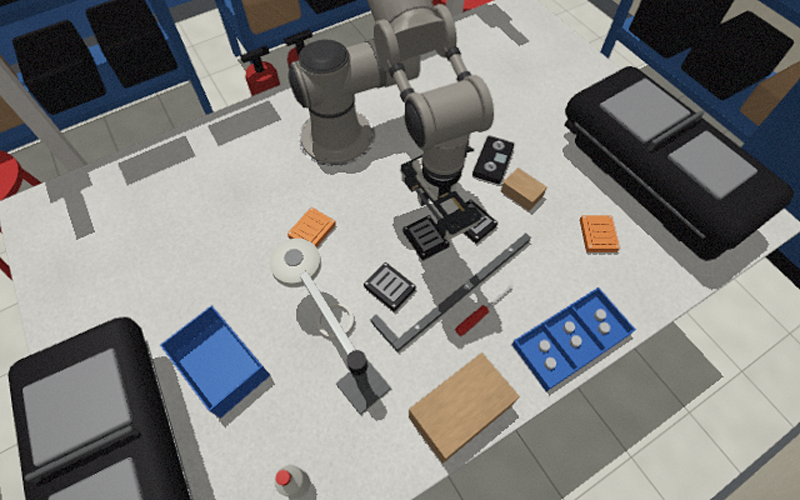

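View pics/d0.png

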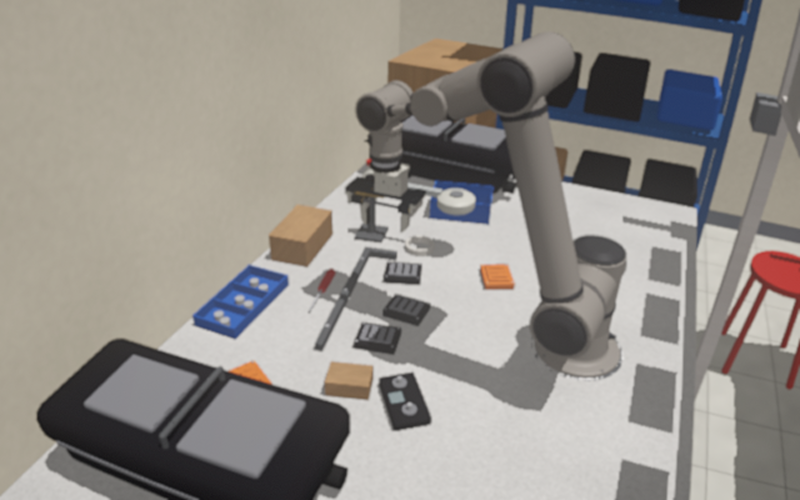

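The scene view (800-wide scale) shows black covers at (390,286), (427,237) and (480,222), the last partly hidden by the gripper. Look-alikes are the two orange slabs at (312,228) and (600,234), the black handset at (493,160), and the big black cases at the edges. The stop's inside corner is near (400,340) and its rail runs to (530,238). The lamp head is at (296,260) and the post at (357,365). I choose the three black slabs and check them in close crops.

```bash
sed -i "s/^def pix2w/from scipy.spatial.transform import Rotation as Ro\ndef pix2w/; s/R=np.array(i\['rotation'\],float)/R=Ro.from_euler('xyz',i['rotation']).as_matrix()/; s/@np.array(i\['rotation'\])/@Ro.from_euler('xyz',i['rotation']).as_matrix()/" h.py
python3 - <<'E'
from h import *
im=cv2.imread('pics/raw_s0.png')[100:330,210:450]
a=cv2.resize(im,None,fx=2.6,fy=2.6,interpolation=cv2.INTER_CUBIC); cv2.imwrite('pics/s0c.png',a)
im=cv2.imread('pics/raw_d0.png')[180:350,220:440]
a=cv2.resize(im,None,fx=3.5,fy=3.5,interpolation=cv2.INTER_CUBIC); cv2.imwrite('pics/d0c.png',a)
E
```

```text
(no output)
```

View pics/s0c.png

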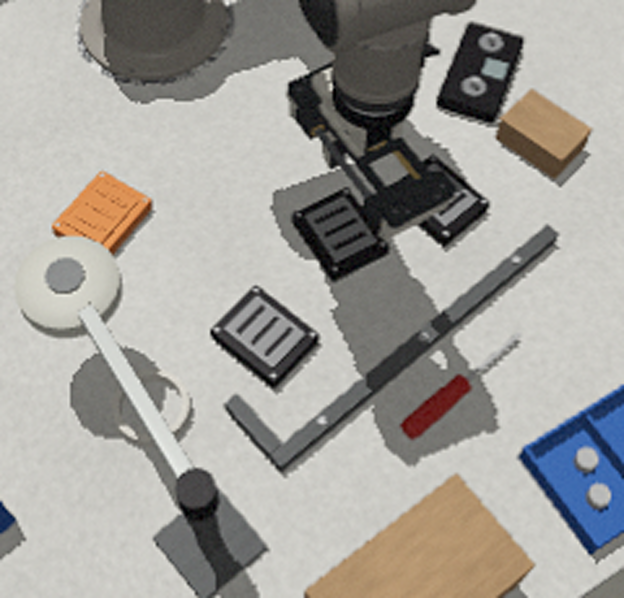

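View pics/d0c.png

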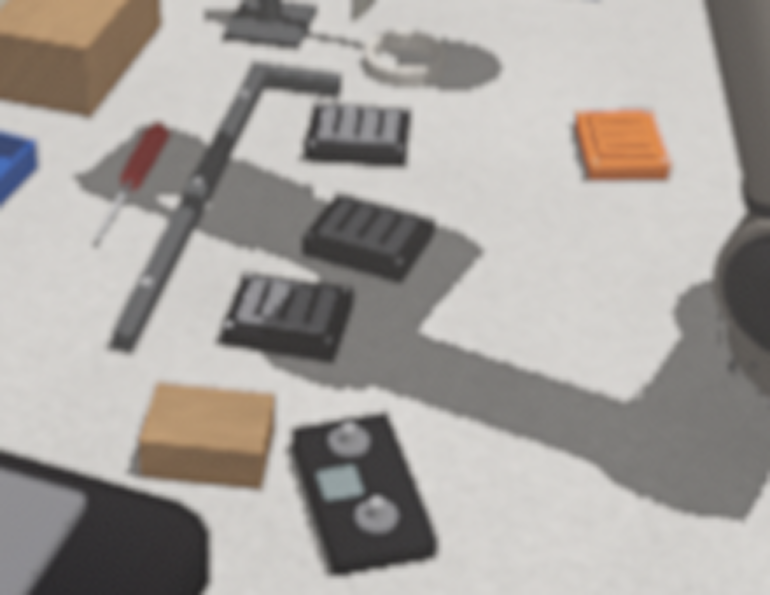

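```bash
cat > m1.py <<'E'
from h import *
from scipy.optimize import least_squares
def fit(M,W):
    M=np.array(M,float);W=np.array(W)[:,:2]
    f=lambda p:(M@np.array([[np.cos(p[2]),np.sin(p[2])],[-np.sin(p[2]),np.cos(p[2])]])+p[:2]-W).ravel()
    best=min((least_squares(f,[*W.mean(0),a]) for a in (0,1.57,3.14,-1.57)),key=lambda r:r.cost)
    return best.x,np.abs(best.fun).max()
sc=lambda P:np.array(P)/2.6+[210,100]
sd=lambda P:np.array(P)/3.5+[220,180]
if __name__=='__main__':
    W=pix2w("scene",sc([(283,446),(547,226),(558,238),(226,402),(238,395)]),24)
    print(W[:,:2].round(),'stop',fit([(0,0),(0,440),(20,440),(-80,-20),(-80,0)],W))
    W=pix2w("side",sd([(268,82),(338,75),(111,346),(133,348)]),24)
    print(W[:,:2].round(),'stop side')
    for n,c in dict(A=[(256,287),(319,338),(275,376),(211,332)],B=[(347,190),(386,242),(340,270),(294,222)]).items():
        W=pix2w("scene",sc(c),22); w=[np.linalg.norm(W[i]-W[(i+1)%4]).round() for i in range(4)]
        print(n,W[:,:2].round(),w,W.mean(0).round(1))
    for n,c in dict(A=[(313,104),(410,108),(408,155),(303,152)],B=[(338,196),(434,220),(400,270),(304,240)],C=[(246,275),(352,288),(335,348),(221,335)]).items():
        W=pix2w("side",sd(c),22); w=[np.linalg.norm(W[i]-W[(i+1)%4]).round() for i in range(4)]
        print(n,'side',W[:,:2].round(),w,W.mean(0).round(1))
    W=pix2w("scene",sc([(488,208),(446,236)]),22);print('C scene',W[:,:2].round())
    print('head top',pix2w("scene",sc([(68,283)]),200)[0].round(),pix2w("scene",sc([(65,275)]),205)[0].round(),'post top',pix2w("scene",sc([(197,490)]),215)[0].round())
    print('carton',pix2w("scene",sc([(500,128),(535,92),(590,130),(557,165)]),45).round(),'handset',pix2w("scene",sc([(473,22),(523,38),(492,120),(437,105)]),26).round())
    print('orange',pix2w("scene",sc([(100,172),(152,208),(105,250),(53,212)]),22).round())
E
python3 m1.py
```

```text
[[ 655. -174.]
 [ 580.  259.]
 [ 601.  259.]
 [ 577. -202.]
 [ 576. -186.]] stop (array([ 6.54206065e+02, -1.73804785e+02,  1.66630251e-01]), np.float64(4.525481730963548))
[[ 636. -155.]
 [ 574. -198.]
 [ 583.  281.]
 [ 565.  276.]] stop side
A [[ 465.  -97.]
 [ 563.  -68.]
 [ 577. -137.]
 [ 490. -174.]] [np.float64(102.0), np.float64(71.0), np.float64(95.0), np.float64(80.0)] [ 523.7 -119.1   22. ]
B [[404.  74.]
 [494.  73.]
 [498.   3.]
 [410. -10.]] [np.float64(90.0), np.float64(71.0), np.float64(89.0), np.float64(83.0)] [451.6  35.   22. ]
A side [[ 577. -139.]
 [ 483. -173.]
 [ 454.  -92.]
 [ 552.  -55.]] [np.float64(101.0), np.float64(85.0), np.float64(105.0), np.float64(88.0)] [ 516.4 -114.5   22. ]
B side [[491.  -0.]
 [393.  -2.]
 [395.  82.]
 [493.  76.]] [np.float64(98.0), np.float64(83.0), np.float64(98.0), np.float64(76.0)] [443.2  38.8  22. ]
C side [[520. 144.]
 [426. 123.]
 [408. 204.]
 [505. 228.]] [np.float64(97.0), np.float64(83.0), np.float64(100.0), np.float64(85.0)] [464.5 174.6  22. ]
C scene [[520. 212.]
 [526. 142.]]
head top [ 445. -304.  200.] [ 438. -303.  205.] post top [ 708. -296.  215.]
carton [[438. 288.  45.]
 [415. 364.  45.]
 [502. 386.  45.]
 [523. 315.  45.]] handset [[259. 379.  26.]
 [320. 422.  26.]
 [412. 298.  26.]
 [354. 250.  26.]]
orange [[ 214. -185.   22.]
 [ 299. -153.   22.]
 [ 323. -232.   22.]
 [ 239. -264.   22.]]
```

```bash
r='-0.0071 -0.0112 -0.010 0 0 -0.117 45'
python3 -m creep '-0.0071 -0.0112 -0.010 0 0 -0.117 45;-0.0071 -0.0112 -0.010 0 0 -0.117 45;-0.0071 -0.0112 -0.010 0 0 -0.117 45;-0.0071 -0.0112 -0.010 0 0 -0.117 45;-0.0071 -0.0112 -0.010 0 0 -0.117 45;-0.0071 -0.0112 -0.010 0 0 -0.117 45'
python3 -m creep '-0.0071 -0.0112 -0.010 0 0 -0.117 45;-0.0071 -0.0112 -0.010 0 0 -0.117 45;-0.0071 -0.0112 -0.010 0 0 -0.117 45;-0.0071 -0.0112 -0.010 0 0 -0.117 45;-0.0071 -0.0112 -0.010 0 0 -0.117 45;-0.0071 -0.0112 -0.010 0 0 -0.117 45;0 0 0 0 0 0 45;0 0 0 0 0 0 45'
python3 - <<'E'
from h import *
print(readout.get_obs())
snap("wrist","w1.png",None,1.25); snap("scene","s1.png",(210,100,450,330),2.6)
E
```

```text
time: 0.6
tool_pos: [481.8, -67.6, 231.5]
tcp_rot: [-3.141, 0.0, 0.863]
contact_force: [0.7, 0.0, -0.4]
grip_width: 56.5
finger_force: 0.0
time: 1.27
tool_pos: [439.4, -134.5, 171.9]
tcp_rot: [-3.141, 0.001, 0.168]
contact_force: [-0.2, 0.6, 0.0]
grip_width: 41.3
finger_force: 0.0
{'time': 1.2667, 'joint_positions': array([-4.64072346e-01,  3.70052136e-01,  1.86405587e+00,  1.36773088e-04,
        9.09001214e-01,  9.38388584e-01]), 'dq': array([ 0.02132018, -0.0136985 , -0.02258898,  0.00457256,  0.0044846 ,
       -0.01674601]), 'tau': array([-7.03217424e-01, -3.84353364e+01, -1.83250201e+01, -2.18059646e-02,
       -9.05990065e-02,  3.08838515e-01]), 'tool_pos': array([ 439.44845588, -134.49116493,  171.88284081]), 'tcp_rot': array([-3.14060930e+00,  1.15956977e-03,  1.68251834e-01]), 'contact_force': array([-0.20936782,  0.58758944,  0.0449976 ]), 'moment': array([-0.00263341,  0.07283991, -0.00146046]), 'finger_force': 0.0, 'grip_width': 41.322107231714526}
```

View pics/w1.png

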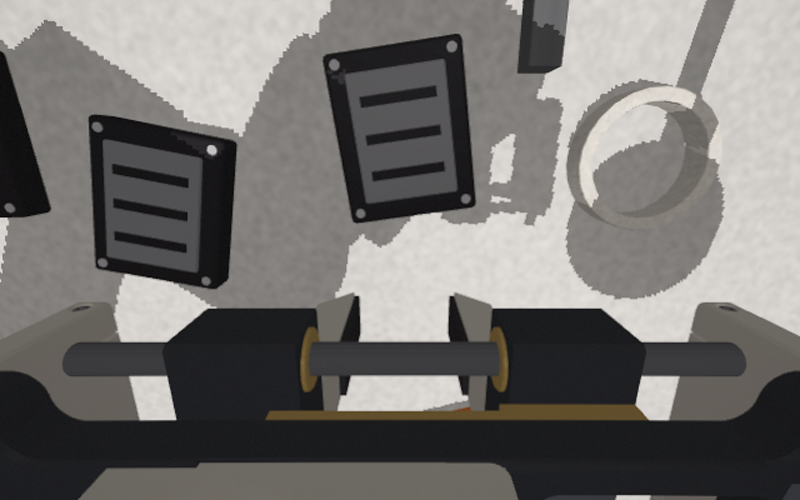

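The wrist view shows cover A (top corners at (323,55), (461,35), (476,207), (352,222)), cover B on the left, the end block tip at (540,70) and the tape at (645,150). There is clear floor ahead of the fingers.

```bash
cat >> h.py <<'E'
S=np.array([654.,-174.]); TH=0.167
RS=np.array([[np.cos(TH),-np.sin(TH)],[np.sin(TH),np.cos(TH)]])
def tos(P): return (np.atleast_2d(P)[:,:2]-S)@RS
def tow(P): return np.atleast_2d(P)@RS.T+S
E
python3 - <<'E'
from h import *
for n,p in dict(A=[(323,55),(461,35),(476,207),(352,222)],B=[(90,115),(237,140),(219,289),(97,270)],blk=[(519,70),(562,72)]).items():
    W=pix2w("wrist",np.array(p)/1.25,24 if n=='blk' else 22); s=tos(W)
    print(n,W[:,:2].round(),s.round(),s.mean(0).round())
E
python3 -m creep '0 0 -0.0165 0 0 0 45;0 0 -0.0165 0 0 0 45;0 0 -0.0165 0 0 0 45;0 0 -0.0165 0 0 0 45;0 0 -0.0165 0 0 0 45;0 0 -0.0155 0 0 0 45;0 0 0 0 0 0 45'
```

```text
A [[ 558.  -66.]
 [ 582. -144.]
 [ 485. -175.]
 [ 461.  -96.]] [[ -77.  123.]
 [ -66.   42.]
 [-167.   27.]
 [-177.  109.]] [-122.   75.]
B [[500.  72.]
 [501. -18.]
 [397.  -9.]
 [397.  74.]] [[-111.  268.]
 [-125.  180.]
 [-226.  205.]
 [-212.  287.]] [-168.  235.]
blk [[ 569. -182.]
 [ 572. -207.]] [[-85.   7.]
 [-86. -19.]] [-86.  -6.]
time: 1.95
tool_pos: [439.3, -133.3, 72.5]
tcp_rot: [-3.14, 0.003, 0.17]
contact_force: [-1.3, 0.4, 0.7]
grip_width: 41.2
finger_force: 0.0
```

```bash

python3 -m creep '0.0079 0.0013 0 0 0 0 45;0.0079 0.0013 0 0 0 0 45;0.0079 0.0013 0 0 0 0 45;0.0079 0.0013 0 0 0 0 45;0.0079 0.0013 0 0 0 0 45;0.0079 0.0013 0 0 0 0 45'
python3 -m creep '0.0079 0.0013 0 0 0 0 45;0.0079 0.0013 0 0 0 0 45;0.0079 0.0013 0 0 0 0 45;0.0040 0.0007 0 0 0 0 45;0.002 0.0003 0 0 0 0 45;0.002 0.0003 0 0 0 0 45;0.002 0.0003 0 0 0 0 45'
python3 -m creep '0.002 0.0003 0 0 0 0 45;0.002 0.0003 0 0 0 0 45'
python3 - <<'E'
from h import *
o=readout.get_obs();print(tos(o['tool_pos']),o['contact_force'])
E
```

```text
time: 2.45
tool_pos: [488.0, -126.4, 74.8]
tcp_rot: [3.141, 0.0, 0.167]
contact_force: [-3.8, -0.8, 3.0]
grip_width: 41.4
finger_force: 2.1
time: 3.03
tool_pos: [520.7, -121.0, 74.1]
tcp_rot: [-3.141, 0.001, 0.167]
contact_force: [-3.0, -0.1, 2.7]
grip_width: 41.5
finger_force: 1.7
time: 3.2
tool_pos: [523.8, -120.6, 74.1]
tcp_rot: [-3.141, 0.003, 0.167]
contact_force: [-14.1, -6.1, 8.7]
grip_width: 41.2
finger_force: 7.5
[[-119.50234089   74.28575523]] [-14.10480092  -6.09623656   8.73737428]
```

```bash

python3 -m creep '-0.0080 -0.0013 0 0 0 0 45;-0.0167 -0.0028 0 0 0 0 45;-0.0167 -0.0028 0 0 0 0 45;-0.0167 -0.0028 0 0 0 0 45;-0.0167 -0.0028 0 0 0 0 45;-0.0167 -0.0028 0 0 0 0 45;-0.0167 -0.0028 0 0 0 0 45;-0.0167 -0.0028 0 0 0 0 45'
python3 -m creep '-0.0034 0.0201 0 0 0 0 45;-0.0034 0.0201 0 0 0 0 45;-0.0034 0.0201 0 0 0 0 45;-0.0034 0.0201 0 0 0 0 45;-0.0034 0.0201 0 0 0 0 45;-0.0034 0.0201 0 0 0 0 45;-0.0034 0.0201 0 0 0 0 45;-0.0034 0.0201 0 0 0 0 45'
python3 -m creep '0 0 0 0 0 0 45'
python3 - <<'E'
from h import *
o=readout.get_obs();print(tos(o['tool_pos']),o['contact_force'])
snap("side","d2.png",(220,180,440,350),3.5)
E
```

```text
time: 3.87
tool_pos: [399.8, -141.7, 74.4]
tcp_rot: [3.14, -0.002, 0.167]
contact_force: [-0.0, -1.2, -0.1]
grip_width: 41.3
finger_force: 0.0
time: 4.53
tool_pos: [373.3, 20.3, 74.5]
tcp_rot: [3.141, -0.003, 0.166]
contact_force: [0.1, -0.1, 0.4]
grip_width: 41.2
finger_force: 0.0
time: 4.62
tool_pos: [372.2, 21.6, 74.4]
tcp_rot: [-3.141, -0.001, 0.169]
contact_force: [-0.9, 0.2, -0.1]
grip_width: 41.4
finger_force: 0.0
[[-245.3939122   239.76079103]] [-0.87242693  0.15904787 -0.07130264]
```

View pics/d2.png

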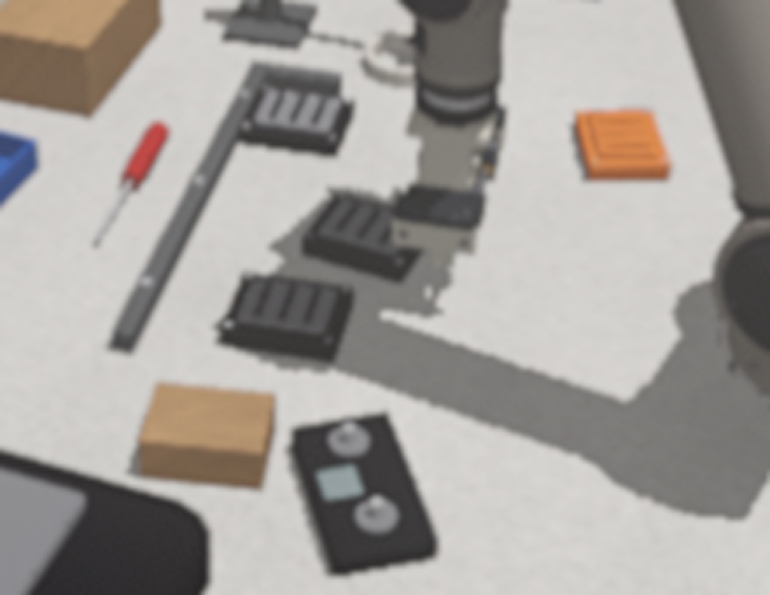

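Cover A now lies flat along the rail (centre about (295,115)), and B and C are undisturbed. Next I push B to the rail.

```bash

python3 -m creep '0.0079 0.0013 0 0 0 0 45;0.0079 0.0013 0 0 0 0 45;0.0079 0.0013 0 0 0 0 45;0.0079 0.0013 0 0 0 0 45;0.0079 0.0013 0 0 0 0 45;0.0079 0.0013 0 0 0 0 45;0.0079 0.0013 0 0 0 0 45;0.0079 0.0013 0 0 0 0 45'
python3 -m creep '0.0079 0.0013 0 0 0 0 45;0.0079 0.0013 0 0 0 0 45;0.0079 0.0013 0 0 0 0 45;0.0079 0.0013 0 0 0 0 45;0.0079 0.0013 0 0 0 0 45;0.0079 0.0013 0 0 0 0 45;0.004 0.0007 0 0 0 0 45;0.004 0.0007 0 0 0 0 45'
python3 -m creep '0.002 0.0003 0 0 0 0 45;0.002 0.0003 0 0 0 0 45;0.002 0.0003 0 0 0 0 45'
python3 - <<'E'
from h import *
o=readout.get_obs();print(tos(o['tool_pos']),o['contact_force'])
E
```

```text
time: 5.33
tool_pos: [436.8, 29.9, 74.2]
tcp_rot: [3.142, 0.0, 0.167]
contact_force: [-1.4, -1.2, -0.7]
grip_width: 40.9
finger_force: 0.8
time: 6.0
tool_pos: [491.6, 39.1, 74.3]
tcp_rot: [-3.142, 0.001, 0.167]
contact_force: [-3.8, -1.5, 3.6]
grip_width: 41.5
finger_force: 2.0
time: 6.25
tool_pos: [496.6, 39.9, 74.2]
tcp_rot: [-3.141, 0.002, 0.167]
contact_force: [-12.0, -4.1, 8.8]
grip_width: 41.2
finger_force: 6.0
[[-119.69141545  237.08497402]] [-12.03402225  -4.05611256   8.83337506]
```

```bash

python3 -m creep '-0.0082 -0.0013 0 0 0 0 45;-0.0106 -0.0018 0 0 0 0 45;-0.0106 -0.0018 0 0 0 0 45;-0.0106 -0.0018 0 0 0 0 45;-0.0106 -0.0018 0 0 0 0 45;-0.0106 -0.0018 0 0 0 0 45;-0.0106 -0.0018 0 0 0 0 45;-0.0106 -0.0018 0 0 0 0 45'
python3 -m creep '-0.0027 0.0162 0 0 0 0 45;-0.0027 0.0162 0 0 0 0 45;-0.0027 0.0162 0 0 0 0 45;-0.0027 0.0162 0 0 0 0 45;-0.0027 0.0162 0 0 0 0 45;-0.0027 0.0162 0 0 0 0 45;-0.0027 0.0162 0 0 0 0 45;-0.0027 0.0162 0 0 0 0 45'
python3 -m creep '0.0079 0.0013 0 0 0 0 45;0.0079 0.0013 0 0 0 0 45;0.0079 0.0013 0 0 0 0 45;0.0079 0.0013 0 0 0 0 45;0.0079 0.0013 0 0 0 0 45'
python3 -m creep '0.0079 0.0013 0 0 0 0 45;0.0079 0.0013 0 0 0 0 45;0.0079 0.0013 0 0 0 0 45;0.006 0.001 0 0 0 0 45;0.004 0.0007 0 0 0 0 45;0.002 0.0003 0 0 0 0 45;0.002 0.0003 0 0 0 0 45'
python3 - <<'E'
from h import *
o=readout.get_obs();print(tos(o['tool_pos']),o['contact_force'])
E
```

```text
time: 6.92
tool_pos: [414.9, 25.9, 74.5]
tcp_rot: [3.141, -0.002, 0.166]
contact_force: [0.3, -0.7, -1.1]
grip_width: 40.8
finger_force: 0.0
time: 7.58
tool_pos: [393.6, 156.4, 74.5]
tcp_rot: [-3.141, -0.002, 0.166]
contact_force: [0.5, -0.2, -0.4]
grip_width: 41.3
finger_force: 0.0
time: 8.0
tool_pos: [433.7, 161.5, 74.2]
tcp_rot: [3.141, 0.001, 0.166]
contact_force: [-2.4, -0.6, 1.0]
grip_width: 41.5
finger_force: 1.5
time: 8.58
tool_pos: [470.5, 168.3, 74.1]
tcp_rot: [3.141, 0.001, 0.167]
contact_force: [-2.7, -0.5, 1.6]
grip_width: 41.2
finger_force: 1.6
[[-124.06141553  368.05487257]] [-2.74128404 -0.51042909  1.64272807]
```

```bash

python3 -m creep '0.002 0.0003 0 0 0 0 45;0.002 0.0003 0 0 0 0 45;0.002 0.0003 0 0 0 0 45;0.001 0.0002 0 0 0 0 45'
python3 - <<'E'
from h import *
o=readout.get_obs();print(tos(o['tool_pos']),o['contact_force'])
E
python3 -m creep '-0.0082 -0.0013 0 0 0 0 45;-0.0106 -0.0018 0 0 0 0 45;-0.0106 -0.0018 0 0 0 0 45;-0.0106 -0.0018 0.010 0 0 0 45;0 0 0.025 0 0 0 45;0 0 0.025 0 0 0 45;0 0 0.01 0 0 0 45'
python3 -m creep '0.0068 0.0077 0 0 0 0.1208 45;0.0068 0.0077 0 0 0 0.1208 45;0.0068 0.0077 0 0 0 0.1208 45;0.0068 0.0077 0 0 0 0.1208 45;0.0068 0.0077 0 0 0 0.1208 45;0.0068 0.0077 0 0 0 0.1208 45;0.0068 0.0077 0 0 0 0.1208 45;0.0068 0.0077 0 0 0 0.1208 45'
python3 -m creep '0.0068 0.0077 0 0 0 0.1208 45;0.0068 0.0077 0 0 0 0.1208 45;0.0068 0.0077 0 0 0 0.1208 45;0.0068 0.0077 0 0 0 0.1208 45;0.0068 0.0077 0 0 0 0.1208 45;0 0 0 0 0 0 45'
python3 - <<'E'
from h import *
o=readout.get_obs();print(tos(o['tool_pos']),o['contact_force'],o['joint_positions'])
snap("scene","s3.png",(210,100,450,330),2.6)
snap("side","d3.png",(220,180,440,350),3.5)
a=cv2.imread('pics/s3.png');b=cv2.imread('pics/d3.png')
a=cv2.resize(a[:,100:],(520,598));b=cv2.resize(b,(0,0),fx=.75,fy=.75)
cv2.imwrite('pics/d3b.png',b)
E
```

```text
time: 8.92
tool_pos: [474.9, 169.0, 73.9]
tcp_rot: [3.141, 0.007, 0.167]
contact_force: [-12.7, -2.5, 11.2]
grip_width: 41.7
finger_force: 6.8
[[-119.54264353  368.01849901]] [-12.66607485  -2.46049811  11.20233759]
time: 9.5
tool_pos: [439.1, 163.1, 147.1]
tcp_rot: [-3.142, -0.006, 0.167]
contact_force: [1.1, 0.1, 0.1]
grip_width: 41.0
finger_force: 0.0
time: 10.17
tool_pos: [492.8, 224.9, 144.5]
tcp_rot: [3.14, -0.001, 1.139]
contact_force: [-0.1, 0.4, -0.0]
grip_width: 41.1
finger_force: 0.0
time: 10.67
tool_pos: [527.4, 264.0, 144.4]
tcp_rot: [3.138, -0.001, 1.742]
contact_force: [0.6, 0.1, -0.3]
grip_width: 41.5
finger_force: 0.0
[[-52.06591037 452.98328178]] [ 0.63158806  0.12917172 -0.33772885] [3.34182721e-01 6.05154748e-01 1.52955045e+00 2.22118382e-04
 1.00355456e+00 1.62780852e-01]
```

View pics/d3.png

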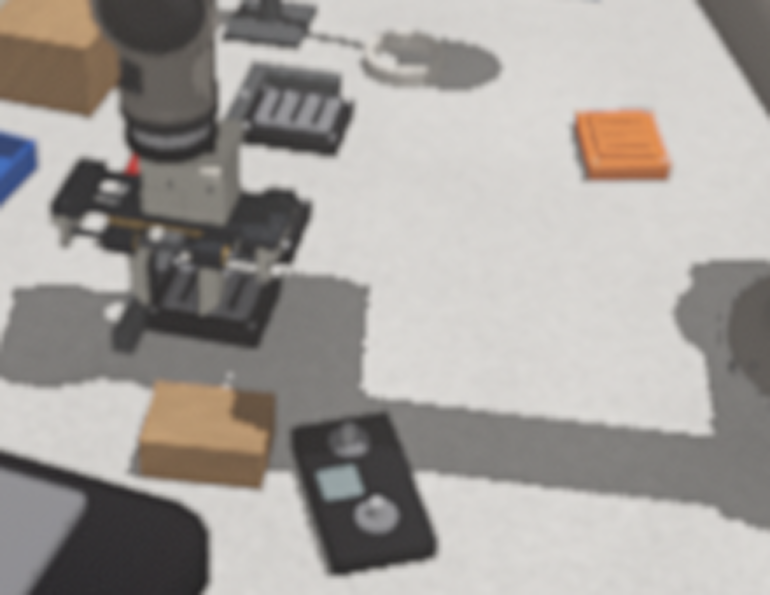

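All three are at the rail, and C (at (215,305)) is just in front of the gripper. I shift 5 mm away from the rail, go down, and push the whole line toward the block.

```bash

python3 -m creep '-0.003 0 -0.014 0 0 0 45;-0.002 0 -0.014 0 0 0 45;0 0 -0.014 0 0 0 45;0 0 -0.014 0 0 0 45;0 0 -0.0135 0 0 0 45;0 0 0 0 0 0 45'
python3 -m creep '0.0015 -0.0089 0 0 0 0 45;0.0015 -0.0089 0 0 0 0 45;0.0015 -0.0089 0 0 0 0 45;0.0015 -0.0089 0 0 0 0 45;0.0015 -0.0089 0 0 0 0 45;0.0015 -0.0089 0 0 0 0 45;0.0015 -0.0089 0 0 0 0 45;0.0015 -0.0089 0 0 0 0 45'
python3 -m creep '0.0015 -0.0089 0 0 0 0 45;0.0015 -0.0089 0 0 0 0 45;0.0015 -0.0089 0 0 0 0 45;0.0015 -0.0089 0 0 0 0 45;0.0015 -0.0089 0 0 0 0 45;0.0015 -0.0089 0 0 0 0 45'
python3 -m creep '0.0012 -0.0069 0 0 0 0 45;0.0012 -0.0069 0 0 0 0 45;0.0012 -0.0069 0 0 0 0 45;0.0012 -0.0069 0 0 0 0 45;0.0012 -0.0069 0 0 0 0 45'
python3 - <<'E'
from h import *
o=readout.get_obs();print(tos(o['tool_pos']),o['contact_force'],o['moment'])
E
```

```text
time: 11.27
tool_pos: [519.3, 261.8, 72.4]
tcp_rot: [-3.137, 0.001, 1.734]
contact_force: [-0.8, -0.8, -0.5]
grip_width: 41.1
finger_force: 0.0
time: 11.93
tool_pos: [533.3, 191.1, 75.2]
tcp_rot: [3.141, -0.001, 1.737]
contact_force: [-1.2, 6.6, 3.7]
grip_width: 40.9
finger_force: 3.1
time: 12.43
tool_pos: [542.2, 138.0, 75.2]
tcp_rot: [3.141, -0.001, 1.737]
contact_force: [-1.2, 6.6, 4.2]
grip_width: 41.6
finger_force: 3.2
time: 12.85
tool_pos: [548.1, 103.6, 75.2]
tcp_rot: [3.141, -0.001, 1.737]
contact_force: [-1.2, 7.9, 5.3]
grip_width: 41.4
finger_force: 3.4
[[-58.2656332  291.37438247]] [-1.226067    7.89227278  5.3256197 ] [1.10431247 0.12649795 0.0246662 ]
```

```bash

python3 -m creep '0.001 -0.0059 0 0 0 0 45;0.001 -0.0059 0 0 0 0 45;0.0005 -0.003 0 0 0 0 45'
python3 -m creep '0.0003 -0.002 0 0 0 0 45;0.0003 -0.002 0 0 0 0 45;0.0003 -0.002 0 0 0 0 45'
python3 -m creep '0.0003 -0.002 0 0 0 0 45;0.0003 -0.002 0 0 0 0 45'
python3 - <<'E'
from h import *
o=readout.get_obs();print(tos(o['tool_pos']),o['contact_force'],o['moment'])
E
```

```text
time: 13.1
tool_pos: [550.5, 88.9, 75.2]
tcp_rot: [3.141, -0.001, 1.736]
contact_force: [0.1, 8.9, 5.5]
grip_width: 41.5
finger_force: 4.6
time: 13.35
tool_pos: [551.3, 83.5, 75.2]
tcp_rot: [3.141, -0.002, 1.737]
contact_force: [-1.3, 9.2, 5.9]
grip_width: 41.7
finger_force: 4.6
time: 13.52
tool_pos: [551.9, 79.6, 75.2]
tcp_rot: [3.141, -0.002, 1.737]
contact_force: [-1.4, 10.2, 5.1]
grip_width: 41.5
finger_force: 4.6
[[-58.55383974 266.99870911]] [-1.38429259 10.17491831  5.05860161] [1.48960821 0.16252767 0.01087494]
```

```bash

python3 -m creep '0.0003 -0.002 0 0 0 0 45;0.0003 -0.002 0 0 0 0 45'
python3 -m creep '0.0003 -0.0015 0 0 0 0 45;0 0 0 0 0 0 45'
python3 - <<'E'
from h import *
o=readout.get_obs();print(tos(o['tool_pos']),o['contact_force'],o['moment'])
snap("scene","s4.png",(260,180,420,300),5)
E
```

```text
time: 13.68
tool_pos: [552.3, 76.8, 75.2]
tcp_rot: [3.141, -0.004, 1.736]
contact_force: [-2.9, 25.3, 6.7]
grip_width: 41.1
finger_force: 12.4
time: 13.85
tool_pos: [552.2, 76.7, 75.2]
tcp_rot: [3.141, -0.006, 1.736]
contact_force: [-2.5, 23.7, 7.0]
grip_width: 41.1
finger_force: 11.7
[[-58.65941188 264.14335697]] [-2.54484348 23.73477918  7.01011644] [3.86664235 0.321207   0.10049884]
```

View pics/s4.png

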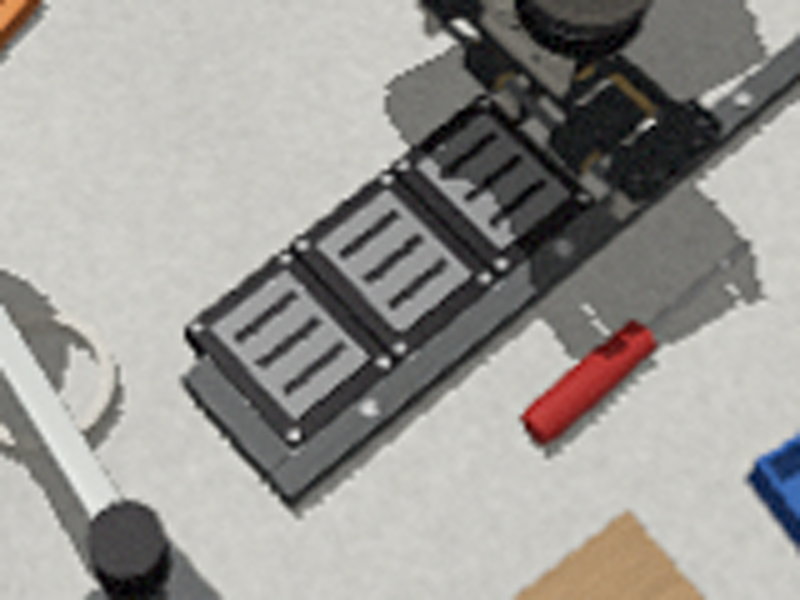

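The row is tight and straight: the screw heads at the rail end, from (293,434) to (585,199), lie on one line, and the first cover touches the block. I back off, rotate, and press the two seams gently toward the rail, which also gives a wrist check.

```bash

python3 -m creep '-0.0005 0.003 0 0 0 0 45;-0.0015 0.0089 0 0 0 0 45;-0.0015 0.0089 0 0 0 0 45;0 0 0.02 0 0 0 45;0 0 0.025 0 0 0 45;0 0 0.025 0 0 0 45'
python3 -m creep '-0.0055 -0.0098 0 0 0 -0.1208 45;-0.0055 -0.0098 0 0 0 -0.1208 45;-0.0055 -0.0098 0 0 0 -0.1208 45;-0.0055 -0.0098 0 0 0 -0.1208 45;-0.0055 -0.0098 0 0 0 -0.1208 45;-0.0055 -0.0098 0 0 0 -0.1208 45;-0.0055 -0.0098 0 0 0 -0.1208 45;-0.0055 -0.0098 0 0 0 -0.1208 45'
python3 -m creep '-0.0055 -0.0098 0 0 0 -0.1208 45;-0.0055 -0.0098 0 0 0 -0.1208 45;-0.0055 -0.0098 0 0 0 -0.1208 45;-0.0055 -0.0098 0 0 0 -0.1208 45;-0.0055 -0.0098 0 0 0 -0.1208 45;0 0 0 0 0 0 45'
python3 - <<'E'
from h import *
o=readout.get_obs();print(tos(o['tool_pos']),o['tool_pos'],o['contact_force'])
snap("wrist","w5.png",None,1.25)
E
```

```text
time: 14.4
tool_pos: [548.7, 94.3, 144.7]
tcp_rot: [-3.139, 0.0, 1.737]
contact_force: [1.0, 0.0, 0.1]
grip_width: 41.6
finger_force: 0.0
time: 15.07
tool_pos: [504.9, 15.3, 144.5]
tcp_rot: [-3.141, 0.001, 0.765]
contact_force: [0.3, 0.3, -0.2]
grip_width: 41.0
finger_force: 0.0
time: 15.57
tool_pos: [477.0, -34.3, 144.5]
tcp_rot: [3.141, 0.001, 0.161]
contact_force: [-0.2, -1.1, -0.9]
grip_width: 41.4
finger_force: 0.0
[[-151.3521383   167.16485077]] [476.96654089 -34.31925167 144.53263217] [-0.16409644 -1.10926337 -0.86495081]
```

View pics/w5.png

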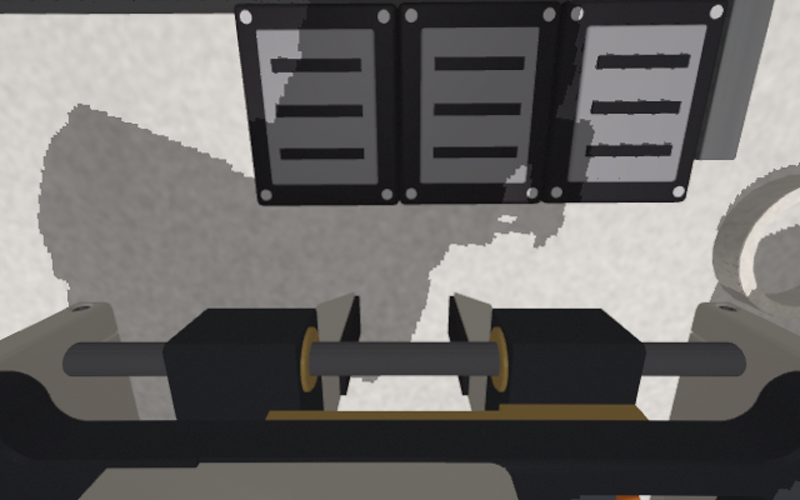

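The wrist view shows three covers side by side with closed seams. Their near edges are in line, from (259,205) through (400,203) to (686,201), and the right one is against the block. Now the light press to the rail.

```bash

python3 -m creep '0 0 -0.014 0 0 0.005 45;0 0 -0.014 0 0 0 45;0 0 -0.014 0 0 0 45;0 0 -0.014 0 0 0 45;0 0 -0.0145 0 0 0 45;0 0 0 0 0 0 45'
python3 -m creep '0.0079 0.0013 0 0 0 0 45;0.0079 0.0013 0 0 0 0 45;0.0059 0.001 0 0 0 0 45;0.004 0.0007 0 0 0 0 45;0.002 0.0003 0 0 0 0 45;0.002 0.0003 0 0 0 0 45;0.001 0.0002 0 0 0 0 45'
python3 -m creep '0.001 0.0002 0 0 0 0 45;0.001 0.0002 0 0 0 0 45;0.001 0.0002 0 0 0 0 45'
python3 - <<'E'
from h import *
o=readout.get_obs();print(tos(o['tool_pos']),o['contact_force'])
E
```

```text
time: 16.12
tool_pos: [476.8, -32.4, 72.0]
tcp_rot: [-3.14, 0.004, 0.176]
contact_force: [-0.3, -1.0, -0.1]
grip_width: 41.2
finger_force: 0.0
time: 16.7
tool_pos: [507.4, -28.1, 74.3]
tcp_rot: [-3.141, 0.003, 0.172]
contact_force: [-7.1, -2.1, 4.7]
grip_width: 41.3
finger_force: 3.4
time: 16.95
tool_pos: [508.3, -27.8, 74.1]
tcp_rot: [-3.14, 0.008, 0.172]
contact_force: [-15.6, -6.3, 12.1]
grip_width: 41.4
finger_force: 8.1
[[-119.38507262  168.41540067]] [-15.58301214  -6.33580674  12.06481974]
```

```bash

python3 -m creep '-0.0079 -0.0013 0 0 0 -0.005 45;-0.0099 -0.0017 0 0 0 0 45;0.0023 -0.0138 0 0 0 0 45;0.0023 -0.0138 0 0 0 0 45;0.0023 -0.0138 0 0 0 0 45;0.0023 -0.0138 0 0 0 0 45;0.0023 -0.0138 0 0 0 0 45;0.0023 -0.0138 0 0 0 0 45'
python3 -m creep '0 0 0 0 0 0 45;0.0059 0.001 0 0 0 0 45;0.004 0.0007 0 0 0 0 45;0.002 0.0003 0 0 0 0 45;0.002 0.0003 0 0 0 0 45;0.001 0.0002 0 0 0 0 45'
python3 -m creep '0.001 0.0002 0 0 0 0 45;0.001 0.0002 0 0 0 0 45'
python3 - <<'E'
from h import *
o=readout.get_obs();print(tos(o['tool_pos']),o['contact_force'])
E
```

```text
time: 17.62
tool_pos: [507.8, -114.4, 74.3]
tcp_rot: [3.141, -0.0, 0.167]
contact_force: [-1.0, 0.0, 0.6]
grip_width: 41.2
finger_force: 0.0
time: 18.12
tool_pos: [521.8, -110.2, 74.1]
tcp_rot: [-3.141, 0.003, 0.168]
contact_force: [-7.1, -2.9, 5.0]
grip_width: 41.5
finger_force: 3.6
time: 18.28
tool_pos: [522.1, -110.1, 74.1]
tcp_rot: [-3.14, 0.006, 0.168]
contact_force: [-14.1, -6.5, 10.1]
grip_width: 41.4
finger_force: 7.3
[[-119.4092294    84.92907087]] [-14.06196169  -6.47120908  10.10009517]
```

Both presses ended at the same depth (-119.4), so all three are flush. Now the lamp: I back off, rise, and measure the head from the stored scene picture by code while the arm moves over.

```bash

python3 -m creep '-0.0079 -0.0013 0 0 0 0 45;-0.0099 -0.0017 0 0 0 0 45;0 0 0.0264 0 0 0 45;0 0 0.0264 0 0 0 45;0 0 0.0264 0 0 0 45;0 0 0.0264 0 0 0 45;0 0 0.0264 0 0 0 45;0 0 0.0264 0 0 0 45'
python3 -m creep '0 0 0.0264 0 0 0 45;0 0 0.0264 0 0 0 45'
cat > head.py <<'E'
from h import *
def ell(fn,guess,win=45):
    im=cv2.imread('pics/'+fn); g=w2pix("scene",[[*guess,178]])[0]
    x0,y0=(g-win).astype(int); c=im[max(y0,0):y0+2*win,max(x0,0):x0+2*win]
    hsv=cv2.cvtColor(c,cv2.COLOR_BGR2HSV)
    return c,hsv,(max(x0,0),max(y0,0))
def model(h,z0=156,z1=200):
    a=np.linspace(0,2*np.pi,60)
    P=np.vstack([np.c_[h[0]+55*np.cos(a),h[1]+55*np.sin(a),np.full(60,z)] for z in (z0,z1)])
    return cv2.convexHull(w2pix("scene",P).astype(np.float32))
E
python3 - <<'E'
from head import *
im=cv2.imread('pics/raw_s4.png')
for g in ((443,-304),(435,-300)):
    print(g,model(g).reshape(-1,2).min(0),model(g).reshape(-1,2).max(0))
p=w2pix("scene",[[440,-303,200]])[0].astype(int); print(p,im[p[1]-40:p[1]+40:8,p[0]-40:p[0]+41:8].tolist())
E
```

```text
time: 18.95
tool_pos: [506.5, -112.9, 233.9]
tcp_rot: [3.142, -0.001, 0.167]
contact_force: [0.9, -0.5, -0.6]
grip_width: 40.9
finger_force: 0.0
time: 19.12
tool_pos: [506.5, -112.9, 286.8]
tcp_rot: [3.142, -0.001, 0.167]
contact_force: [-0.1, -0.2, 0.0]
grip_width: 41.3
finger_force: 0.0
(443, -304) [215.0757  190.53572] [258.53674 233.91435]
(435, -300) [215.2432  187.74986] [258.5243 230.9099]
[235 207] [[[194, 198, 199], [201, 205, 207], [201, 205, 206], [196, 202, 202], [192, 198, 199], [202, 207, 209], [198, 203, 204], [78, 141, 219], [193, 199, 200], [194, 200, 201], [198, 205, 205]], [[189, 195, 194], [196, 202, 202], [196, 201, 201], [199, 204, 204], [199, 204, 205], [198, 203, 203], [84, 142, 218], [88, 148, 223], [85, 144, 218], [196, 201, 198], [195, 201, 201]], [[196, 201, 202], [196, 201, 202], [200, 207, 207], [200, 205, 206], [199, 203, 205], [87, 147, 221], [84, 145, 220], [72, 124, 197], [88, 150, 224], [112, 114, 115], [200, 207, 207]], [[194, 200, 201], [194, 198, 200], [204, 210, 210], [196, 201, 201], [197, 203, 203], [197, 204, 200], [133, 166, 201], [50, 92, 1
[... 488 characters left out ...]
8, 199, 200], [199, 208, 209], [199, 209, 209], [193, 204, 204], [179, 188, 188], [201, 208, 208], [200, 206, 206], [197, 203, 205]], [[194, 200, 201], [197, 203, 204], [196, 202, 203], [202, 207, 208], [181, 190, 192], [185, 195, 195], [209, 214, 211], [154, 160, 161], [202, 209, 208], [199, 204, 204], [200, 205, 206]], [[196, 200, 201], [193, 200, 200], [199, 205, 205], [197, 202, 203], [195, 200, 200], [204, 210, 210], [198, 203, 204], [208, 212, 209], [199, 205, 206], [196, 201, 201], [198, 204, 205]], [[192, 198, 199], [194, 200, 201], [197, 203, 205], [195, 201, 202], [203, 208, 209], [197, 202, 203], [116, 120, 120], [146, 152, 148], [137, 141, 140], [111, 114, 116], [196, 202, 203]]]
```

The projected head model at (443,-304) matches the outline seen earlier (x 216–257, y 190–228), so the estimate holds. I move over the boom, straddle it and close lightly.

```bash

python3 -m creep '0.0035 -0.0235 0 0 0 -0.0175 45;0.0035 -0.0235 0 0 0 -0.0175 45;0.0035 -0.0235 0 0 0 -0.0175 45;0.0035 -0.0235 0 0 0 -0.0175 45;0.0035 -0.0235 0 0 0 -0.0175 45;0.0035 -0.0235 0 0 0 -0.0175 45;0.0035 -0.0235 0 0 0 -0.0175 45;0.0035 -0.0235 0 0 0 -0.0175 45'
python3 -m creep '0 0 0 0 0 0 45'
python3 - <<'E'
from h import *
snap("wrist","w6.png",None,1.25); print(w2pix("wrist",[[700,-296,200],[535,-300,189],[445,-304,200]])*1.25)
E
```

```text
time: 19.78
tool_pos: [534.8, -302.1, 285.2]
tcp_rot: [-3.141, -0.0, 0.026]
contact_force: [0.4, -0.5, -0.8]
grip_width: 41.4
finger_force: 0.0
time: 19.87
tool_pos: [534.7, -304.9, 284.7]
tcp_rot: [3.14, -0.0, 0.023]
contact_force: [-0.4, -0.1, 0.2]
grip_width: 41.3
finger_force: 0.0
[[396.21167063 -93.83971231]
 [398.25040993 289.76411046]
 [401.64962212 439.60975926]]
```

View pics/w6.png

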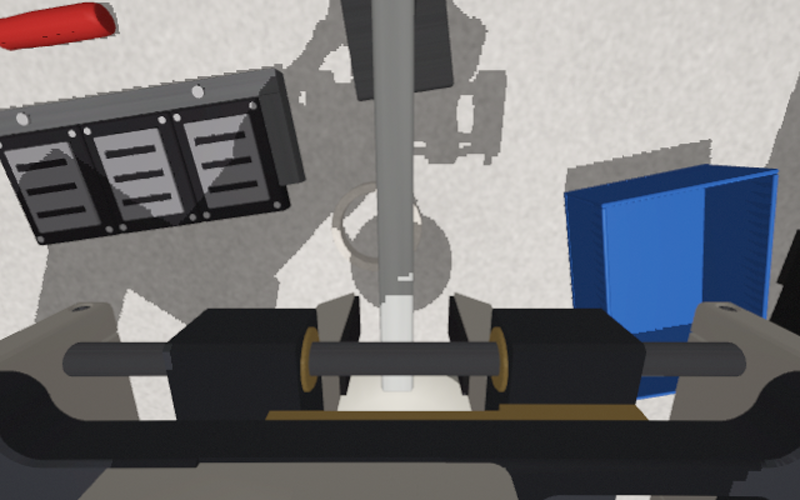

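That was the tenth and last picture. It shows the boom at column 397, centred between the fingers (gap centre about 404) and running straight along the tool axis, with the head below and behind them. The row is intact and the tape and bin are clear. I descend and close lightly around the boom.

```bash

python3 -m creep '0 0 -0.0135 0 0 0 45;0 0 -0.0135 0 0 0 45;0 0 -0.0135 0 0 0 45;0 0 -0.0135 0 0 0 45;0 0 0 0 0 0 30;0 0 0 0 0 0 24;0 0 0 0 0 0 24;0 0 0 0 0 0 24'
python3 - <<'E'
import numpy as np
H=np.array([700,-296.]);p=np.array([534.7,-304.9]);v=p-H;r=np.hypot(*v);a0=np.arctan2(v[1],v[0])%(2*np.pi)
T=np.array([576,-57.])-H;a1=np.arctan2(T[1],T[0]);print(r,a0,a1)
a=np.linspace(a0,a1,17);P=H+r*np.c_[np.cos(a),np.sin(a)];print((np.diff(P,axis=0)/1000).round(4).tolist(),np.diff(a)[0])
E
```

```text
time: 20.58
tool_pos: [535.1, -301.2, 232.6]
tcp_rot: [3.14, -0.002, 0.027]
contact_force: [-0.3, 0.7, -0.5]
grip_width: 23.3
finger_force: 0.0
165.53942128689462 3.1953822170283255 2.049392988233419
[[-0.0002, 0.0119], [0.0006, 0.0118], [0.0015, 0.0118], [0.0023, 0.0116], [0.0031, 0.0114], [0.004, 0.0112], [0.0047, 0.0109], [0.0055, 0.0105], [0.0062, 0.0101], [0.007, 0.0096], [0.0076, 0.0091], [0.0083, 0.0085], [0.0088, 0.0079], [0.0094, 0.0072], [0.0099, 0.0066], [0.0103, 0.0058]] -0.07162432679968145
```

```bash

python3 -m creep '-0.0001 0.0118 0 0 0 -0.0705 24;0.0007 0.0118 0 0 0 -0.0705 24;0.0016 0.0117 0 0 0 -0.0705 24;0.0024 0.0115 0 0 0 -0.0705 24'
python3 -m creep '0.0032 0.0113 0 0 0 -0.0705 24;0.004 0.011 0 0 0 -0.0705 24;0.0048 0.0107 0 0 0 -0.0705 24;0.0056 0.0103 0 0 0 -0.0705 24'
python3 -m creep '0.0063 0.0099 0 0 0 -0.0705 24;0.007 0.0094 0 0 0 -0.0705 24;0.0076 0.0089 0 0 0 -0.0705 24;0.0082 0.0083 0 0 0 -0.0705 24'
```

```text
time: 20.92
tool_pos: [539.8, -255.3, 232.7]
tcp_rot: [3.139, -0.003, -0.259]
contact_force: [2.7, -4.9, -1.4]
grip_width: 22.1
finger_force: 2.0
time: 21.25
tool_pos: [557.4, -211.9, 232.8]
tcp_rot: [3.14, -0.004, -0.541]
contact_force: [0.9, -5.1, 0.0]
grip_width: 22.2
finger_force: 2.0
time: 21.58
tool_pos: [586.4, -175.4, 232.8]
tcp_rot: [3.141, -0.003, -0.823]
contact_force: [0.1, -5.5, -0.0]
grip_width: 21.8
finger_force: 1.9
```

```bash

python3 -m creep '0.0088 0.0077 0 0 0 -0.0705 24;0.0093 0.0071 0 0 0 -0.0705 24;0.0098 0.0064 0 0 0 -0.0705 24;0.0052 0.0030 0 0 0 -0.035 24;0 0 0 0 0 0 24;0 0 0 0 0 0 15;0 0 0 0 0 0 15;0 0 0 0 0 0 15'
python3 - <<'E'
from h import *
o=readout.get_obs();p=o['tool_pos'][:2];H=np.array([700,-296.]);d=p-H;r=np.hypot(*d);print('ang',np.arctan2(d[1],d[0]),r,'yaw->',o['tcp_rot'],o['contact_force'],'head',H+269*d/r)
# yaw: tool x points from TCP to hinge => boom dir = yaw+pi
print('boom by yaw',o['tcp_rot'][2]+np.pi)
E
```

```text
time: 22.25
tool_pos: [619.1, -150.5, 232.0]
tcp_rot: [-3.141, -0.0, -1.065]
contact_force: [1.5, 1.1, 1.7]
grip_width: 17.9
finger_force: 30.0
ang 2.078130008464954 166.45037924265026 yaw-> [-3.14057131e+00 -3.35471017e-04 -1.06499741e+00] [1.49356873 1.13522349 1.66606197] head [569.30675359 -60.8824223 ]
boom by yaw 2.0765952419358955
```

```bash
python3 - <<'E'
from h import *
i=dict(viewer.camera_info("wrist")); o=readout.get_obs()
t=o['tool_pos'];y=o['tcp_rot'][2]
Rz=Ro.from_euler('z',0.161-y)
i['origin']=np.array([476.97,-34.32,144.53])+Rz.apply(np.array(i['origin'])-t)
i['rotation']=(Rz*Ro.from_euler('xyz',i['rotation'])).as_euler('xyz')
W=pix2w("wrist",np.array([(400,204),(545,202),(563,5),(403,2)])/1.25,22,i)
print(W.round(1),W.mean(0).round(1),'stop',tos(W).round(1),tos(W).mean(0).round(1))
W=pix2w("wrist",np.array([(532,193),(411,193),(411,15),(549,14)])/1.25,22,i); print('screws',W.mean(0).round(1))
print('head proj in scene for',w2pix("scene",[[575.5,-57,200],[569.5,-61,200]]))
E
```

```text
[[ 519.2  -24.7   22. ]
 [ 533.9 -107.9   22. ]
 [ 631.7  -90.    22. ]
 [ 620.2  -10.2   22. ]] [576.3 -58.2  22. ] stop [[-108.1  169.6]
 [-107.5   85.2]
 [  -8.    86.5]
 [  -6.   167.2]] [-57.4 127.1]
screws [576.6 -57.1  22. ]
head proj in scene for [[340.52091913 203.47827628]
 [338.05931779 202.47962798]]
```

```bash

python3 -m creep '0.0021 0.0011 0 0 0 -0.014 15;0.0021 0.0011 0 0 0 -0.014 15;0 0 0 0 0 0 15;0 0 0 0 0 0 15'
python3 - <<'E'
from h import *
o=readout.get_obs();p=o['tool_pos'][:2];H=np.array([700,-296.]);d=p-H;r=np.hypot(*d);print('ang',np.arctan2(d[1],d[0]),r,o['contact_force'],'head',H+269*d/r, 'by yaw',p+(269-r)*np.array([np.cos(o['tcp_rot'][2]+np.pi),np.sin(o['tcp_rot'][2]+np.pi)]))
E
```

```text
time: 22.58
tool_pos: [623.5, -148.2, 232.0]
tcp_rot: [-3.141, -0.0, -1.094]
contact_force: [-1.4, 1.9, 4.5]
grip_width: 17.5
finger_force: 30.0
ang 2.048398712567549 166.47029818912043 [-1.42439409  1.92464564  4.48417305] head [576.35383294 -57.10122359] by yaw [576.39985237 -57.07742018]
```

The head should now be at (576.4,-57.1) against the target (576.2,-57.4). I release, rise and move clear.

```bash

python3 -m creep '0 0 0 0 0 0 35;0 0 0 0 0 0 45;0 0 0 0 0 0 45;0 0 0.01 0 0 0 45;0 0 0.02 0 0 0 45;0 0 0.03 0 0 0 45;0 0 0.03 0 0 0 45;0 0 0.03 0 0 0 45'
python3 -m creep '-0.03 0.025 0.01 0 0 0 45;-0.03 0.03 0 0 0 0 45;-0.03 0.03 0 0 0 0 45;-0.03 0.03 0 0 0 0 45;-0.03 0.03 0 0 0 0 45;-0.03 0.03 0 0 0 0 45;-0.02 0.03 0 0 0 0 45;0 0 0 0 0 0 45'
python3 - <<'E'
from h import *
im=viewer.capture("scene")[:,:,::-1].copy(); cv2.imwrite('pics/raw_end.png',im)
im0=cv2.imread('pics/raw_s0.png')
def cap(im,g):
    x,y=np.array(g).astype(int); c=im[y-25:y+25,x-25:x+25]; h=cv2.cvtColor(c,cv2.COLOR_BGR2HSV)
    m=((h[:,:,2]>110)&(h[:,:,2]<185)&(h[:,:,1]<30)).astype(np.uint8); m=cv2.morphologyEx(m,cv2.MORPH_OPEN,np.ones((3,3)))
    n,l,s,ce=cv2.connectedComponentsWithStats(m)
    return [(s[k,4],(ce[k]+[x-25,y-25]).round(1).tolist()) for k in range(1,n) if s[k,4]>40]
g=w2pix("scene",[[576.4,-57.1,205]])[0]
print(g,cap(im,g)); g0=w2pix("scene",[[440,-303,205]])[0]; print(g0,cap(im0,g0))
for r in cap(im,g): print(pix2w("scene",[r[1]],205).round(1))
for r in cap(im0,g0): print(pix2w("scene",[r[1]],205).round(1))
h=cv2.cvtColor(im[150:260,290:400],cv2.COLOR_BGR2HSV)
d=cv2.absdiff(im,cv2.imread('pics/raw_s4.png')).max(2)
# bright head bbox over dark covers
m=(cv2.cvtColor(im,cv2.COLOR_BGR2GRAY)>150).astype(np.uint8)
print('tape etc change',{n:int(d[int(p[1])-6:int(p[1])+6,int(p[0])-6:int(p[0])+6].mean()) for n,p in dict(screwdriver=(380,258),orange=(250,180),bin=(170,290)).items()})
E
```

```text
time: 23.25
tool_pos: [623.1, -148.4, 353.3]
tcp_rot: [3.141, -0.0, -1.094]
contact_force: [1.0, 0.7, 0.9]
grip_width: 41.4
finger_force: 0.0
time: 23.92
tool_pos: [422.4, 57.6, 362.8]
tcp_rot: [-3.14, 0.001, -1.09]
contact_force: [1.0, -0.4, -0.2]
grip_width: 41.4
finger_force: 0.0
[340.75353106 202.84025057] [(np.int32(554), [348.8, 185.2]), (np.int32(159), [340.9, 203.9])]
[235.24016913 206.30885024] [(np.int32(162), [234.4, 205.2])]
[[541.3  -8.5 205. ]]
[[579.3 -58.5 205. ]]
[[ 435.8 -303.5  205. ]]
tape etc change {'screwdriver': 3, 'orange': 2, 'bin': 2}
```

```bash
python3 -c "
from plant import order
print(order.close_job())"
```

```text
the job is handed in; nothing more can be done
None
```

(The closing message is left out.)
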